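# Proof-pull the blue spring gauge to its set mark

## Robot

A 6-joint arm with a two-finger parallel gripper is mounted at the origin on a cart in front of the work surface, level with it; the furniture and walls round the work are solid. World frame = base frame: x ahead of the robot, y to its left, z up, the work surface at z = 0. Lengths are in mm, angles in rad, forces in N, time in s.
With the tool pointing down it reaches from about 400 to 925 mm from the base axis. Payload 12.5 kg.
Tool frame: the origin (TCP) lies midway between the tips of the shut fingers; the grasp point (between the pads) lies 19 mm behind it (env.tcp_to_grasp is the distance from the TCP to the grasp point, in mm); z points along the fingers, y is the line along which they close (so a half turn about z gives the same grasp; the last joint's range is limited). The gripper opens to 95 mm and grips with 3 to 60 N. Pads are 20 mm wide; open, the fingers measure 119 mm over their backs; the gripper's body (75 mm by 180 mm) begins 59 mm behind the grasp point.
Start: joints at [-1.357, 0.491, 1.559, -0, 1.092, -0.106], TCP at [196.509, -593.322, 214.661] pointing down, gripper open.
Joint ranges: [-3.1, 3.1], [-0.84, 2.19], [0.05, 2.79], [-1.13, 4.28], [0.06, 2.93], [-2.69, 2.69]. Speed limits (rad/s): [2.22, 2.22, 2.79, 3.14, 3.14, 3.14].

## Interface

Orientations are given as [roll, pitch, yaw] about the fixed x, y, z axes, in that order (R = Rz(yaw) Ry(pitch) Rx(roll)).
In Python, from cell import env gives the robot as it stands. The module is installed in compiled form; this text tells all that it offers.
- The arm moves only by the tool step_arm, never from a script. Its argument "plan" is a list that holds one entry, the list of rows, each a list of 5 numbers: the shift along the tool's x, y, z in mm, then the turn about the tool's z in degrees, then the opening, from -1 (shut) to 1 (fully open). A call has 1 to 8 rows; each row is the pose to reach, as a shift and turn from the pose commanded when the call began, along the tool's axes at that moment; what a row does not reach only later rows make up. A row lasts 1/12 s, in which the tool goes at most 41.7 mm and 7.16 degrees, less where a joint would pass 70% of its speed; a pose out of reach is approached as far as the arm can. A call with a gripper value outside its range is refused whole. The fingers move at their own pace and stop on an object; the grip force is fixed at half the most. Time passes only in rows, so rows that repeat a pose let the fingers close. It gives the time, the measured TCP pose, the force, the opening and the grip force at its end, in the units of the state.
- env.state(): the state, without advancing time (a new reading comes with each control period).
- env.read_camera(name): name is "scene" or "top" or "wrist"; returns the picture (400x640x3 uint8, blue, green, red); there is no depth.
- env.get_calibration(name): a dict with "K" (3x3 intrinsics, pixels), "D" ([k1, k2, p1, p2, k3] as OpenCV has them; the pictures are not rectified), "extrinsics" (4x4, takes a point from world to camera coordinates). Camera axes: x right, y up, looking along -z (the intrinsics and any distortion apply to the point x, -y, -z); pixel columns grow to the right and rows downward; lengths in mm; the calibration is good to about 2 mm. A picture is of the moment at which its call begins: read the wrist's pose just before it. get_calibration takes no time and is no camera call; for the wrist camera it gives the pose at the moment of the call.
- env.job_done(): hands the job in; it is judged then, once.
The state is a dict: "t": time; "joints": joint angles; "qvel": joint speeds; "tau": joint torques, N m; "eef_pos": TCP position; "tcp_rot": TCP orientation; "ft_force": force on the tool from outside, world axes, zero at the start; "moment": the same for the moment, N m; "opening": opening from 0.0 (shut) to 1.0 (fully open); "grip_force": force on a finger pad.
Only numpy, scipy, OpenCV 4.12 (cv2) and the standard library are available. Lean on these libraries where they do the work, as an engineer would, in place of code of your own. Each camera call takes 0.05 s, during which the arm holds its last target. There are 200 camera calls.

## Task

Before today's pull tests, check the spring of the bench tension gauge with the blue grip: draw its slide out until the pointer stands level with that gauge's red marker clip and hold it there for at least one second, without overpulling it well past the clip. Then ease the slide fully back home (do not let it snap back) and let go. Leave the gauge with the yellow grip alone.

Things in the scene. Friction and masses are not known exactly. Their poses are not given: they have to be found in the camera images.
- blue_grip (a point): Centre of the blue grip: upright round post 24 mm wide (straight from z 35 to 76 mm, 29 mm cap to z 85) on a 34 x 46 mm carriage, top z 28. Point on its axis, z 58 mm. Gauge axes: +x along the slide to the spring housing, z up; it pulls out along -x, roughly to the robot. Black pointer on the +y side at the same x. The rest (fixed, 220 x 84 mm) is below z 30; housing 30 mm behind the grip axis.
- blue_mark (a point): Centre of the red marker clip (8 x 11 x 12 mm, fixed, z 15 mm) on the white scale strip at the blue gauge's +y side, axes as blue_grip. It stands 32 to 58 mm from the home pointer along the pull (-x) and 33 mm to +y of the grip's path. The slide is at the mark when blue_grip and this point have the same x in the gauge's axes. The yellow gauge has its own red clip.
- blue_slide (a joint): How far the blue gauge's slide is pulled out, m: 0 home, grows as pulled, stop at 0.085. A spring draws it home with about 1.7 N at home, growing by 1.1 N per 10 mm.
- yellow_slide (a joint): The same for the twin gauge with the yellow grip, otherwise alike, 0.17 to 0.33 m to one side of the blue one; it must stay at 0.

How it is judged:
By the outcome, as a careful person would: the job done as asked, in the order asked, and still so for the second after the job is handed in, with the robot touching nothing.
It also fails if it takes over 38 s, if anything falls off the work surface, if the arm or the gripper's body presses on something with over 40 N, if the wrist force passes 120 N, or if a joint passes its speed limit or range.

## Working session

There is one attempt and no reset: what is moved stays moved. The work goes in short steps, Python scripts to look and compute and a tool call to move; the robot and the scene stay as the last step left them, time stands still between calls to the robot, and variables do not carry over. Pictures are saved under pics/ and viewed, at most 10 in all, crops included, and the job is handed in when it is done.

Besides the shell and the picture viewer there is one more tool, called after "Call:" in YAML: its name, and indented under it one key for each argument. step_arm: Moves the arm, as the interface text tells. Its arguments: {"type":"object","properties":{"plan":{"type":"array"}},"required":["plan"]}

```bash
mkdir -p pics; python3 - <<'E'
from cell import env
import cv2
for n in("scene","top"):
    cv2.imwrite(f"pics/{n}0.png",env.read_camera(n))
    c=env.get_calibration(n);print(n,c["K"],c["D"],c["extrinsics"])
s=env.state();print(s["t"],s["eef_pos"],s["tcp_rot"],s["opening"])
E
```

```text
scene [[374.82214823   0.         324.90644029]
 [  0.         374.82214823 199.50947564]
 [  0.           0.           1.        ]] [-0.05337044  0.          0.          0.          0.        ] [[ 9.18565927e-01 -3.95259313e-01  2.59087188e-03 -4.47593363e+02]
 [ 2.63459236e-01  6.17128201e-01  7.41445894e-01 -2.66799224e+02]
 [-2.94662295e-01 -6.80384347e-01  6.71007655e-01 -6.72254092e+02]
 [ 0.00000000e+00  0.00000000e+00  0.00000000e+00  1.00000000e+00]]
top [[406.59745415   0.         320.90072145]
 [  0.         406.59745415 206.40024664]
 [  0.           0.           1.        ]] [-0.089334  0.        0.        0.        0.      ] [[ 1.92750399e-02 -9.99813946e-01  7.38913069e-04  1.06447218e+02]
 [ 9.90251424e-01  1.91926492e-02  1.37962895e-01 -5.59365651e+02]
 [-1.37951408e-01 -1.92753058e-03  9.90437123e-01 -8.40346470e+02]
 [ 0.00000000e+00  0.00000000e+00  0.00000000e+00  1.00000000e+00]]
0.1 [ 196.45144277 -593.08971528  214.15030386] [-3.14061986e+00 -1.08597047e-04  3.19803955e-01] 1.0003121131127377
```

View pics/top0.png

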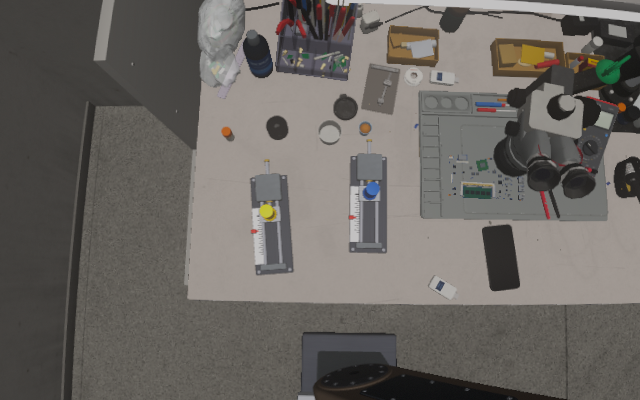

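View pics/scene0.png

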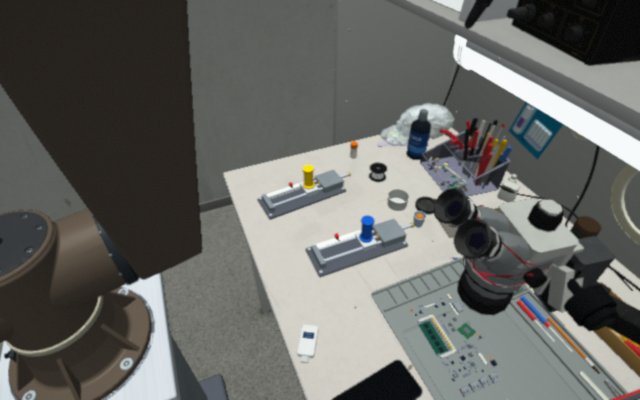

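Top view: blue grip cap is near (372,191), its clip near (352,217), and the yellow gauge is to the left. I'll enlarge the crop next.

```bash
cat > h.py <<'E'
import numpy as np, cv2
from cell import env
def px2w(n,uv,z,c=None):
    c=c or env.get_calibration(n)
    u=cv2.undistortPoints(np.array([[uv]],float),c["K"],np.array(c["D"])).ravel()
    E=c["extrinsics"];R=E[:3,:3];o=-R.T@E[:3,3]
    d=R.T@np.array([u[0],-u[1],-1]);return o+d*(z-o[2])/d[2]
E
python3 - <<'E'
from h import *
i=cv2.imread("pics/top0.png")[145:260,335:400]
cv2.imwrite("pics/c0.png",cv2.resize(i,None,fx=5,fy=5,interpolation=cv2.INTER_CUBIC))
E
```

```text
(no output)
```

View pics/c0.png

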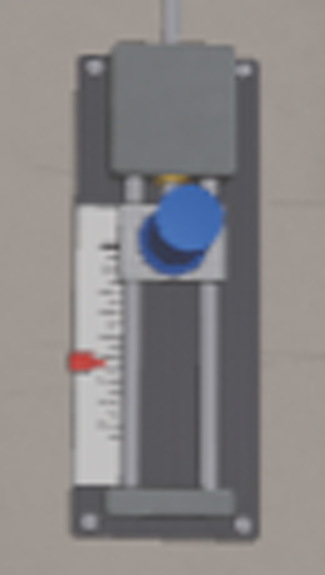

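The crop shows the cap centre at (190,217), the clip at (84,362), screws at (95,67), (88,522), (243,69) and (243,525), and the pointer at (110,246), all in crop pixels.

```bash
python3 - <<'E'
from h import *
f=lambda x,y,z:px2w("top",(335+(x+.5)/5-.5,145+(y+.5)/5-.5),z)
g=f(190,217,85);m=f(84,362,15);print("grip",g,"mark",m, "pointer",f(110,246,25))
a=[f(*p,10) for p in((95,67),(88,522),(243,69),(243,525))]
for p,q in((0,1),(2,3)):
    d=a[p]-a[q];print(np.degrees(np.arctan2(d[1],d[0])),d)
for p,q in((2,0),(3,1)):
    d=a[q]-a[p];print(np.degrees(np.arctan2(-d[0],d[1])))
for x in (133,131),(210,208):
    d=f(x[0],180,20)-f(x[1],485,20);print(np.degrees(np.arctan2(d[1],d[0])))
print("yellow",px2w("top",(266,211.5),85))
for th in (0,.01,.02,-.01): 
    u=np.array([np.cos(th),np.sin(th),0]);v=np.array([-u[1],u[0],0]);print(th,(g-m)@u,(m-g)@v)
E
```

```text
grip [591.15944332  11.2140509   85.        ] mark [538.12484815  49.3053704   15.        ] pointer [588.72230276  39.01372351  25.        ]
-0.3973159609578203 [206.08775836  -1.42913263   0.        ]
-0.11992647695024057 [206.78525575  -0.43282531   0.        ]
0.4676405664673306
-0.12205453791383171
-0.03784407420533853
-0.33449143638770196
yellow [538.04544423 229.29073297  85.        ]
0 53.03459517734029 38.09131949691306
0.01 52.65103662323148 38.61975205952794
0.02 52.26221300933605 39.1443226791199
-0.01 53.41285031612672 37.55907783409114
```

Call:
step_arm:
  plan:
    - [[20,-20,0,2,1],[60,-60,2,5,1],[90,-90,5,7,1],[120,-120,7,9,1],[150,-150,9,9,1],[180,-180,10,9,1],[210,-210,10,9,1],[240,-240,10,9,1]]

```text
t: 0.77
eef_pos: [340.3, -305.7, 204.5]
tcp_rot: [-3.141, 0.0, 0.162]
ft_force: [-0.1, -0.8, 0.2]
opening: 1.002
grip_force: 0.0
```

```bash
cat > go.py <<'E'
import sys
from h import *
s=env.state();yaw=s["tcp_rot"][2];p=s["eef_pos"]
t=np.array([float(x) for x in sys.argv[1:4]]);d=t-p;c,sn=np.cos(yaw),np.sin(yaw)
print(s["t"],p,s["tcp_rot"],"shift",d[0]*c+d[1]*sn,d[0]*sn-d[1]*c,-d[2],"turn",np.degrees(yaw)-float(sys.argv[4]))
E
python3 go.py 500 13 200 0
```

```text
0.7667 [ 340.34156066 -305.69237681  204.52349847] [-3.14140941e+00  1.34834991e-04  1.62286073e-01] shift 209.05321877422924 -288.7081571636809 4.523498473285201 turn 9.298307032961365
```

Call:
step_arm:
  plan:
    - [[23,-32,0,2,1],[46,-64,1,5,1],[69,-96,2,7,1],[92,-128,3,9,1],[115,-160,4,9,1],[138,-192,5,9,1],[161,-224,5,9,1],[184,-255,5,9,1]]

```text
t: 1.43
eef_pos: [480.6, -24.1, 199.6]
tcp_rot: [3.142, 0.0, 0.006]
ft_force: [0.4, -0.5, 0.6]
opening: 1.002
grip_force: 0.0
```

```bash
python3 go.py 480 13 200 0
```

```text
1.4333 [480.6421165  -24.06325324 199.55789829] [3.14156598e+00 3.22444417e-04 5.85682663e-03] shift -0.4250336829242469 -37.06637830159535 -0.4421017061457633 turn 0.33557144730613464
```

Call:
step_arm:
  plan:
    - [[10,-12,0,0,1],[20,-25,0,0,1],[20,-33,0,0,1],[20,-33,0,0,1],[20,-33,0,0,1]]

```text
t: 1.85
eef_pos: [499.5, 6.8, 199.4]
tcp_rot: [3.141, 0.001, 0.006]
ft_force: [0.1, 0.2, 0.8]
opening: 1.001
grip_force: 0.0
```

```bash
python3 - <<'E'
from h import *
c=env.get_calibration("wrist");i=env.read_camera("wrist");cv2.imwrite("pics/w0.png",i)
import pickle;pickle.dump(c,open("w0.pkl","wb"));s=env.state();print(s["t"],s["eef_pos"],s["tcp_rot"],c["extrinsics"])
E
```

```text
1.9 [499.52919458   6.39675125 199.5990762 ] [3.14141989e+00 4.62317426e-04 5.40743170e-03] [[ 5.97774157e-03 -9.99981478e-01  1.14475326e-03  3.55838620e+00]
 [ 9.57088620e-01  5.38964141e-03 -2.89745276e-01 -4.50607968e+02]
 [ 2.89733740e-01  2.82765270e-03  9.57103111e-01 -5.22720332e+02]
 [ 0.00000000e+00  0.00000000e+00  0.00000000e+00  1.00000000e+00]]
```

View pics/w0.png

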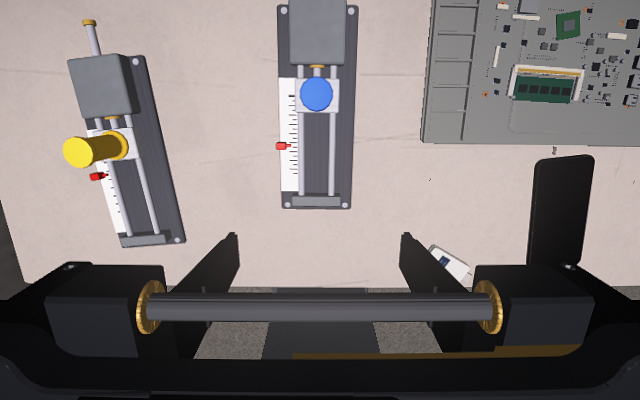

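The wrist view shows the blue cap at about (316.5,94), the clip at (282,146) and the base screws. An enlarged crop will refine these.

```bash
python3 - <<'E'
from h import *
i=cv2.imread("pics/w0.png")[60:215,260:370]
cv2.imwrite("pics/c1.png",cv2.resize(i[:110],None,fx=5,fy=5,interpolation=cv2.INTER_CUBIC))
E
```

```text
(no output)
```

View pics/c1.png

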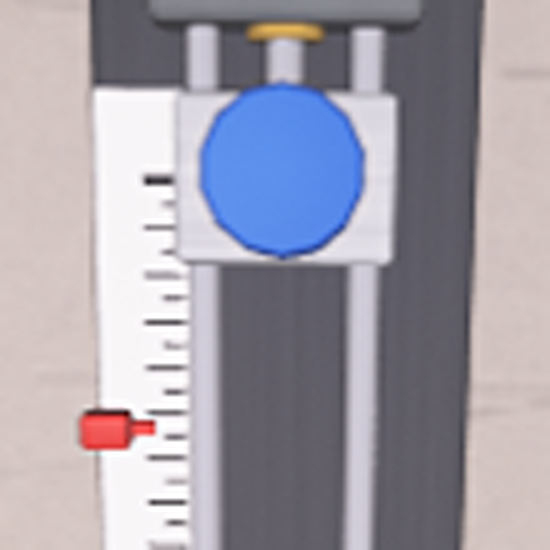

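```bash
python3 - <<'E'
from h import *;import pickle
c=pickle.load(open("w0.pkl","rb"))
f=lambda x,y,z:px2w("wrist",(260+(x+.5)/5-.5,60+(y+.5)/5-.5),z,c)
print("cap",f(282,170,85),"car",f(287,178,28),"pointer",f(158,180,21),f(158,180,15))
print("clip",f(106,430,15),f(106,430,21),"nib",f(143,428,15))
F=lambda u,v,z:px2w("wrist",(u,v),z,c)
for a,b in(((283,10),(288,205)),((352,10),(347,205))):
    d=F(*a,10)-F(*b,10);print(d,np.degrees(np.arctan2(d[1],d[0])))
# carriage edges size
print(f(287,93,28)-f(287,263,28), f(178,178,28)-f(397,178,28))
E
python3 go.py 590 13 100 -0.2
```

```text
cap [591.75696546   9.68128279  85.        ] car [592.00845477   9.0935049   28.        ] pointer [591.66250731  36.14945777  21.        ] [591.81670559  36.64297965  15.        ]
clip [538.71205829  49.15623521  15.        ] [539.45608232  48.45106168  21.        ] nib [539.19213396  40.9183448   15.        ]
[207.23244176   0.83236497   0.        ] 0.23013164742838174
[207.26502451   1.14490402   0.        ] 0.3164909340743909
[33.36096002  0.1455274   0.        ] [-0.26469185 44.94238326  0.        ]
1.9 [499.52919458   6.39675125 199.5990762 ] [3.14141989e+00 4.62317426e-04 5.40743170e-03] shift 90.50518916670876 -6.113939890354816 99.59907619525674 turn 0.5098230144118499
```

Call:
step_arm:
  plan:
    - [[30,-1,0,0,1],[60,-2,20,0,1],[85,-2.6,40,0,1],[92.3,-2.6,60,0,1],[92.3,-2.6,80,0,1],[92.3,-2.6,90,0,1],[92.3,-2.6,90,0,1],[92.3,-2.6,90,0,1]]

```text
t: 2.57
eef_pos: [592.1, 9.4, 110.1]
tcp_rot: [3.142, 0.0, 0.005]
ft_force: [0.9, -0.8, 0.1]
opening: 0.998
grip_force: 0.0
```

```bash
python3 go.py 591.8 9.5 36 0.2;python3 - <<'E'
from h import *
c=env.get_calibration("wrist");i=env.read_camera("wrist");cv2.imwrite("pics/w1.png",i)
import pickle;pickle.dump(c,open("w1.pkl","wb"))
E
```

```text
2.5667 [592.11143559   9.37604648 110.05119387] [3.14151142e+00 4.26870053e-04 4.81299100e-03] shift -0.31083539822916106 -0.12545101486402277 74.05119387195099 turn 0.07576407133154794
```

View pics/w1.png

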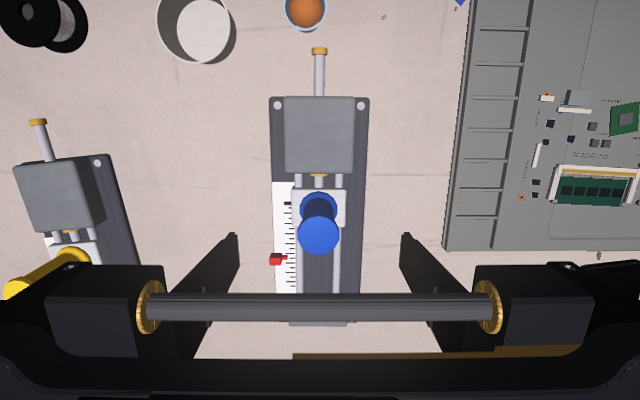

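The cap at (318,236) is centred between the fingers, and the clip at (276,259) is visible. Descending now.

Call:
step_arm:
  plan:
    - [[0,0,15,0,1],[0,0,35,0,1],[0,0,55,0,1],[0,0,70,0,1],[0,0,74,0,1],[0,0,74,0,1],[0,0,74,0,0],[0,0,74,0,-0.3]]

```text
t: 3.28
eef_pos: [593.1, 9.9, 37.2]
tcp_rot: [3.141, -0.002, 0.006]
ft_force: [0.1, -0.6, 0.2]
opening: 0.909
grip_force: 0.0
```

Call:
step_arm:
  plan:
    - [[0,0,0,0,-0.6],[0,0,0,0,-1],[0,0,0,0,-1],[0,0,0,0,-1],[0,0,0,0,-1],[0,0,0,0,-1]]

```text
t: 3.78
eef_pos: [592.4, 10.0, 35.7]
tcp_rot: [3.141, -0.0, 0.006]
ft_force: [-0.0, -0.5, -0.2]
opening: 0.498
grip_force: 0.0
```

Call:
step_arm:
  plan:
    - [[0,0,0,0,-1],[0,0,0,0,-1],[0,0,0,0,-1],[0,0,0,0,-1],[0,0,0,0,-1],[0,0,0,0,-1],[0,0,0,0,-1]]

```text
t: 4.37
eef_pos: [592.4, 10.0, 35.6]
tcp_rot: [3.142, 0.0, 0.006]
ft_force: [0.4, -0.2, -0.5]
opening: 0.284
grip_force: 30.0
```

Call:
step_arm:
  plan:
    - [[-3,0,0,0,-1],[-9,0,0,0,-1],[-16,0,0,0,-1],[-23,0,0,0,-1],[-30,0,0,0,-1],[-36,0,0,0,-1],[-40,0,0,0,-1],[-42,0,0,0,-1]]

```text
t: 5.03
eef_pos: [549.9, 10.0, 35.7]
tcp_rot: [-3.142, -0.001, 0.006]
ft_force: [6.9, 5.3, -7.2]
opening: 0.282
grip_force: 30.0
```

Call:
step_arm:
  plan:
    - [[-3,0,0,0,-1],[-6,0,0,0,-1],[-8.5,0,0,0,-1],[-10,0,0,0,-1],[-10,0,0,0,-1],[-10,0,0,0,-1]]

```text
t: 5.53
eef_pos: [540.5, 10.1, 35.7]
tcp_rot: [-3.141, -0.002, 0.006]
ft_force: [7.3, 6.2, -5.5]
opening: 0.285
grip_force: 30.0
```

```bash
python3 - <<'E'
from h import *
i=env.read_camera("wrist");j=env.read_camera("top")
cv2.imwrite("pics/wfull.png",i)
a=cv2.resize(i[170:330,230:370],None,fx=3.5,fy=3.5,interpolation=cv2.INTER_CUBIC)
b=cv2.resize(j[180:250,335:400],None,fx=8,fy=8,interpolation=cv2.INTER_CUBIC)[:, :300]
b=b[:560]; a=cv2.copyMakeBorder(a,0,0,0,0,0)
H=560;b=cv2.copyMakeBorder(b,0,H-b.shape[0],0,0,0)if b.shape[0]<H else b
cv2.imwrite("pics/c2.png",np.hstack([a[:560],b[:560]]))
E
```

```text
(no output)
```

View pics/c2.png

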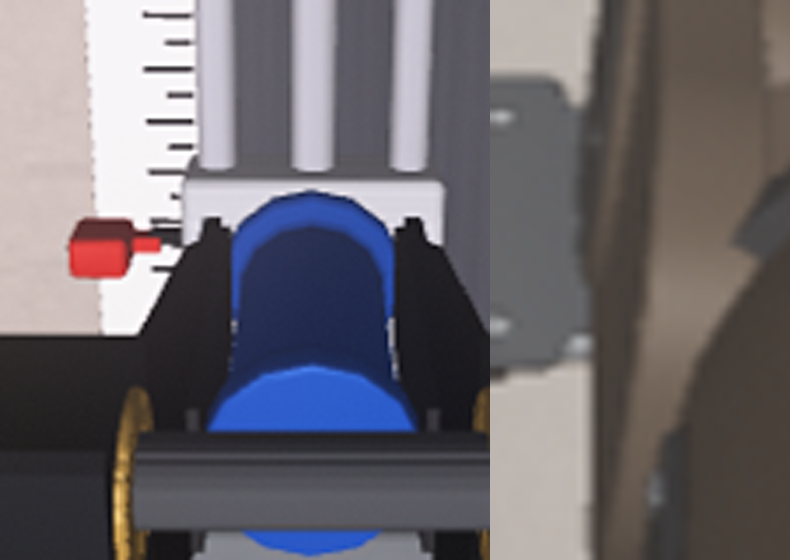

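The wrist crop shows the black pointer at about y=237 and the clip's nib at y=244. At about 5.2 px/mm that leaves roughly 1.1 mm to go, which agrees with the 53 mm estimate.

Call:
step_arm:
  plan:
    - [[-0.6,0,0,0,-1],[-1.1,0,0,0,-1],[-1.1,0,0,0,-1],[-1.1,0,0,0,-1],[-1.1,0,0,0,-1],[-1.1,0,0,0,-1],[-1.1,0,0,0,-1],[-1.1,0,0,0,-1]]

```text
t: 6.3
eef_pos: [539.6, 10.0, 35.7]
tcp_rot: [-3.141, -0.002, 0.006]
ft_force: [7.0, 5.2, -5.3]
opening: 0.284
grip_force: 30.0
```

```bash
python3 - <<'E'
from h import *
i=env.read_camera("wrist")
cv2.imwrite("pics/c3.png",cv2.resize(i[200:260,240:300],None,fx=8,fy=8,interpolation=cv2.INTER_CUBIC))
c=env.get_calibration("wrist");s=env.state();print(s["t"],s["eef_pos"],s["ft_force"])
R=c["extrinsics"][:3,:3];print(-R.T@c["extrinsics"][:3,3])
E
```

```text
6.35 [539.54093949  10.03322099  35.68310741] [ 7.16383691  5.40085827 -6.52843875]
[622.34646733  10.61418034 206.16626612]
```

View pics/c3.png

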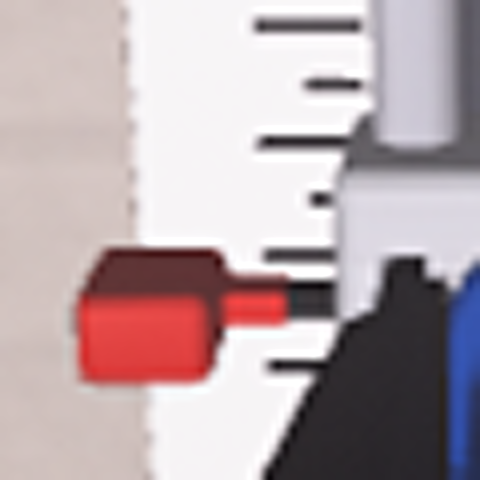

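The pointer, centred at y≈300, lines up with the nib, centred at y≈300. I'll hold here, then ease it home.

Call:
step_arm:
  plan:
    - [[0,0,0,0,-1],[0,0,0,0,-1],[0,0,0,0,-1],[0,0,0,0,-1],[0,0,0,0,-1],[0,0,0,0,-1],[0,0,0,0,-1],[0,0,0,0,-1]]

```text
t: 7.02
eef_pos: [539.5, 10.1, 35.7]
tcp_rot: [-3.141, -0.002, 0.006]
ft_force: [8.2, 5.5, -6.4]
opening: 0.285
grip_force: 30.0
```

Call:
step_arm:
  plan:
    - [[0,0,0,0,-1],[0,0,0,0,-1],[0,0,0,0,-1],[0,0,0,0,-1],[0,0,0,0,-1],[0,0,0,0,-1],[0,0,0,0,-1],[0,0,0,0,-1]]

```text
t: 7.68
eef_pos: [539.5, 10.1, 35.7]
tcp_rot: [-3.141, -0.002, 0.006]
ft_force: [7.1, 5.5, -5.5]
opening: 0.286
grip_force: 30.0
```

Call:
step_arm:
  plan:
    - [[2,0,0,0,-1],[5,0,0,0,-1],[9,0,0,0,-1],[13,0,0,0,-1],[17,0,0,0,-1],[21,0,0,0,-1],[25,0,0,0,-1],[28,0,0,0,-1]]

```text
t: 8.35
eef_pos: [567.3, 10.1, 35.6]
tcp_rot: [-3.142, -0.001, 0.006]
ft_force: [3.6, 2.8, -3.1]
opening: 0.285
grip_force: 30.0
```

Call:
step_arm:
  plan:
    - [[4,0,0,0,-1],[8,0,0,0,-1],[12,0,0,0,-1],[16,0,0,0,-1],[19,0,0,0,-1],[21,0,0,0,-1],[22,0,0,0,-1],[22,0,0,0,-1]]

```text
t: 9.02
eef_pos: [589.4, 10.0, 35.6]
tcp_rot: [3.141, 0.0, 0.006]
ft_force: [2.7, 2.4, -1.8]
opening: 0.287
grip_force: 30.0
```

Call:
step_arm:
  plan:
    - [[0.6,0,0,0,-1],[1.2,0,0,0,-1],[1.8,0,0,0,-1],[2.4,0,0,0,-1],[3,0,0,0,-1],[3,0,0,0,-1],[3,0,0,0,-1]]

```text
t: 9.6
eef_pos: [592.3, 10.0, 35.7]
tcp_rot: [3.141, -0.0, 0.006]
ft_force: [1.5, 1.4, -2.1]
opening: 0.286
grip_force: 30.0
```

Call:
step_arm:
  plan:
    - [[0.3,0,0,0,-1],[0.6,0,0,0,-1],[0.9,0,0,0,-1],[0.9,0,0,0,-1],[0.9,0,0,0,-1]]

```text
t: 10.02
eef_pos: [592.5, 10.0, 35.6]
tcp_rot: [3.142, 0.002, 0.006]
ft_force: [-5.4, 1.2, 1.5]
opening: 0.285
grip_force: 30.0
```

Call:
step_arm:
  plan:
    - [[0,0,0,0,-0.3],[0,0,0,0,0],[0,0,0,0,0.5],[0,0,0,0,1],[0,0,0,0,1],[0,0,0,0,1],[0,0,0,0,1],[0,0,0,0,1]]

```text
t: 10.68
eef_pos: [593.3, 10.1, 35.7]
tcp_rot: [3.142, -0.0, 0.006]
ft_force: [0.3, -0.2, 0.5]
opening: 0.782
grip_force: 0.0
```

Call:
step_arm:
  plan:
    - [[0,0,0,0,1],[0,0,0,0,1],[0,0,0,0,1],[0,0,0,0,1],[0,0,-10,0,1],[0,0,-25,0,1],[0,0,-45,0,1],[0,0,-65,0,1]]

```text
t: 11.35
eef_pos: [593.1, 10.1, 101.9]
tcp_rot: [3.142, 0.0, 0.006]
ft_force: [0.7, -0.3, 0.3]
opening: 1.0
grip_force: 0.0
```

Call:
step_arm:
  plan:
    - [[-15,0,-20,0,1],[-30,0,-40,0,1],[-50,0,-60,0,1],[-70,0,-80,0,1],[-90,0,-95,0,1],[-90,0,-95,0,1],[-90,0,-95,0,1],[-90,0,-95,0,1]]

```text
t: 12.02
eef_pos: [503.7, 9.5, 195.9]
tcp_rot: [3.141, -0.001, 0.006]
ft_force: [-0.0, 0.1, -0.3]
opening: 1.003
grip_force: 0.0
```

```bash
python3 - <<'E'
from h import *
i=env.read_camera("wrist");cv2.imwrite("pics/w5.png",i);s=env.state();print(s["t"],s["eef_pos"],s["opening"])
E
```

```text
12.0667 [503.71442079   9.50760757 195.34006128] 1.0028274345015162
```

View pics/w5.png

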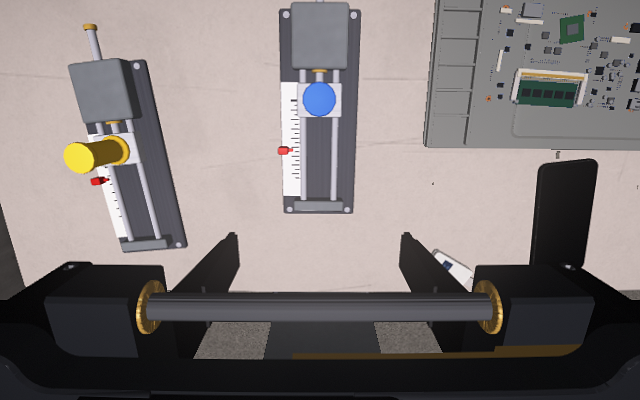

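The blue grip is back home at (319,99), the clip is at (284,151), the yellow gauge is unmoved and the gripper is clear. Handing in.

```bash
python3 -c "
from cell import env
print(env.job_done())"
```

```text
the job is handed in; nothing more can be done
None
```

I drew the blue gauge's slide about 53 mm out to its red clip, held it there for about 2 s, eased it fully home and let go; the yellow gauge was not touched, and the job was handed in at about 12 s.

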